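# Raise the counterweighted keeper bar and tip out a parts bin

## Task

Push the red-and-white counterweighted keeper bar in front of the blue bins up past its balance point, so that it comes to rest against its stop and stays raised by itself. Then, with the bar up, push the bin with the orange tag over towards the robot, so that it tips forward on its pins and stays fully open. Nothing needs to be gripped; leave the two white-tagged bins shut and the loose things on the cart where they are.

Things in the scene. Friction and masses are not known exactly. Their poses are not given: they have to be found in the camera images.
- rack: Grey fixed steel rack, 250 mm wide, with three blue tilting bins in a row and a keeper bar before them. Origin: on the cart top, middle of the row, under the bins' pins; x points away from the robot, y along the row, z up. Here bin fronts lie at x = -30 mm, backs at +60, the bar's centre line at x = -75 (37 mm free between bar and bins), a yellow post 146 mm high at x = -52, y = +170.
- keeper_pivot (a point): The keeper bar's pivot, on the bar's centre line, 130 mm above the cart top, beyond the bins on the rack's +y side. The bar swings in the upright plane through this point parallel to the row of bins (rack y-z plane).
- keeper_push (a point): Point on the bar's centre line 230 mm from the pivot, 20 mm short of its free end: a good place to push from below. The bar is round, 16 mm thick, red with white bands. Lowered, it lies level along rack -y from the pivot, 130 mm above the cart top, nothing under it. Axes: the rack's while lowered, turning with the bar.
- keeper (a joint): Angle of the keeper bar, rad: 0 = lowered, level; 1.75 = raised on its stop, leaning a little outwards. A 50 mm dark steel weight sits above and outside the pivot. Below the balance point (about 0.7) the bar falls back; beyond it, it swings on by itself, damped, to 1.75 within about 2 s and stays. Lifting takes about 1 N at the push point.
- bin_orange (a joint): Tilt of the bin with the orange tag, rad: 0 = shut (upright), 0.85 = fully open, tipped forward towards the robot. It falls shut below about 0.5 and fully open beyond about 0.7.
- bin_orange_rim (a point): Middle of the top edge of the front wall of the orange-tagged bin, in any of the three places (tag outside, over and inside this wall); shut, 150 mm above the cart top. Bin: open top, 90 mm front to back, 72 wide, 100 high, walls 3 mm (mouth 84 x 66 mm); pin 30 mm behind the front and 80 below the rim; small parts fill the lowest 16 mm. Axes: the rack's while shut, tilting with the bin.
- bin_white_1_rim (a point): The same point of a white-tagged bin of the same kind, which stays shut.
- bin_white_2_rim (a point): The same point of the other white-tagged bin, which stays shut.
- bin_white_1 (a joint): Tilt of that white-tagged bin, rad, 0 = shut.
- bin_white_2 (a joint): Tilt of the other white-tagged bin, rad, 0 = shut.
- velocity_stack: Green flared velocity stack, 74 mm wide and 60 mm high, standing; loose, leave alone. Origin: centre of underside.
- throttle_tube: Chrome tube 29 mm in diameter, 130 mm high, standing on a 52 mm flange; loose, leave alone. Origin: centre of underside.
- pry_bar: Short steel pry bar with red grip, 242 mm long (its y), 12 mm high, lying in front of the rack; loose, leave alone. Origin: centre of underside.
- bearing: Bronze bearing lying flat, 48 mm across, 14 mm high; loose, leave alone. Origin: centre of underside.
- jar: Amber jar with white cap, 64 mm wide, 85 mm high; loose, leave alone. Origin: centre of underside.
- screwdriver: Screwdriver lying along its x, about 200 mm long, low; loose, leave alone. Origin: underside.

How it is judged:
By the outcome, as a careful person would: the job done as asked, in the order asked, and still so for the second after the job is handed in, with the robot touching nothing.
It also fails if it takes over 51 s, if anything falls off the work surface, if the arm or the gripper's body presses on something with over 40 N, if the wrist force passes 120 N, or if a joint passes its speed limit or range.

## Robot

A 7-joint arm with a two-finger parallel gripper is mounted at the origin on the work surface. World frame = base frame: x ahead of the robot, y to its left, z up, the work surface at z = 0. Lengths are in m, angles in rad, forces in N, time in s.
With the tool pointing down it reaches from about 0.425 to 0.925 m from the base axis. Payload 6.8 kg.
Tool frame: the origin (TCP) lies at the very end of the fingers, on their centre line; the grasp point (between the pads) lies 19 mm behind it (arm.grip_depth is the distance from the TCP to the grasp point, in m); z points along the fingers, y is the line along which they close (so a half turn about z gives the same grasp; the last joint's range is limited). The gripper opens to 88 mm and grips with 3 to 60 N. Pads are 20 mm wide; open, the fingers measure 115 mm over their backs; the gripper's body (75 mm by 178 mm) begins 61 mm behind the grasp point.
Start: joints at [1.201, 0.477, 0.022, 1.555, -0.011, 1.109, -0.083], TCP at [0.175, -0.652, 0.223] pointing down, gripper open.
Joint ranges: [-2.96, 2.96], [-0.34, 2.1], [-1.41, 1.46], [0.24, 2.44], [-1.37, 4.51], [0.17, 1.92], [-2.96, 2.96]. Speed limits (rad/s): [2.39, 2.39, 3.14, 3.14, 3.14, 3.14, 3.14].

## Interface

Orientations are given as [roll, pitch, yaw] about the fixed x, y, z axes, in that order (R = Rz(yaw) Ry(pitch) Rx(roll)).
In Python, from cell import arm, viewer gives the robot as it stands.
- The arm moves only by the tool step_arm, never from a script. Its arguments are lists of equal length, an entry for each row: "slide": the shift along the tool's x, y, z scaled (see below), a list of three; "spin": the turn about the tool's z scaled (see below). A call has 1 to 20 rows; each row shifts and turns the commanded pose from where the row before left it, along the tool's axes as they then stand; what a row does not reach is not made up. The controller multiplies each number of a shift by 0.02 m and each number of a turn by 0.12 rad. A row lasts 1/10 s, in which the tool goes at most 50 mm and 8.59 degrees, less where a joint would pass 70% of its speed; a pose out of reach is approached as far as the arm can. A call with a number of a shift or a turn outside -1 to 1 is refused whole. A call with a gripper value outside its range is refused whole. "jaw" is the opening, from -1 (shut) to 1 (fully open), so that 0 is half open, set as the call begins (left out, the last holds). The fingers move at their own pace and stop on an object; "force" is the grip in N (left out, the last holds). Time passes only in rows, so rows that do not move let the fingers close. It gives the time, the measured TCP pose, the force, the opening and the grip force at its end, in the units of the state.
- arm.state(): the state, without advancing time (a new reading comes with each control period).
- viewer.read_camera(name): name is "scene" or "side" or "wrist"; returns the picture (400x640x3 uint8, red, green, blue); there is no depth.
- viewer.camera_model(name): a dict with "camera_matrix" (3x3 intrinsics, pixels), "R" (3x3) and "t" (3): a world point X has camera coordinates R X + t. Camera axes: x right, y down, z forward; pixel columns grow to the right and rows downward; lengths in m; the calibration is good to about 2 mm. A picture is of the moment at which its call begins: read the wrist's pose just before it. camera_model takes no time and is no camera call; for the wrist camera it gives the pose at the moment of the call.
- arm.close_job(): hands the job in; it is judged then, once.
Trained networks look in the newest picture that a camera, given by its name, has taken for a name from the list of things; names that differ only in an ending like _2 or _b are one class to them, and where a whole thing is asked for, a point or a joint stands for the part that bears it (a point fixed in the world has none). Each returns a list of dicts, best first, with "conf" (0 to 1); they miss things now and then, are a little off and sometimes report something else, mostly with a low value. They report only what shows in the picture. A call takes as long as a camera call.
- viewer.recognise(query, camera): "box" ([left, top, right, bottom] as shares, 0 to 1, of the picture: columns of its width, rows of its height, round what is visible of it).
- viewer.landmark_of(query, camera): "position" ([column, row] as shares, 0 to 1, of the picture: columns of its width, rows of its height: a listed point, or the origin of a listed thing).
The state is a dict: "time": time; "joints": joint angles; "qd": joint speeds; "effort": joint torques, N m; "eef_pos": TCP position; "eef_rot": TCP orientation; "ft_force": force on the tool from outside, world axes, zero at the start; "ft_torque": the same for the moment, N m; "gripper_width": finger opening in m; "grasp_force": force on a finger pad.
Only numpy, scipy, OpenCV 4.12 (cv2) and the standard library are available. Lean on these libraries where they do the work, as an engineer would, in place of code of your own. Each camera call takes 0.05 s, during which the arm holds its last target. There are 200 camera calls.

## Working session

There is one attempt and no reset: what is moved stays moved. The work goes in short steps, Python scripts to look and compute and a tool call to move; the robot and the scene stay as the last step left them, time stands still between calls to the robot, and variables do not carry over. Pictures are saved under pics/ and viewed, at most 10 in all, crops included, and the job is handed in when it is done.

Besides the shell and the picture viewer there is one more tool, called after "Call:" by a JSON object that holds its "fn" and its "kwargs". step_arm: Moves the arm, as the interface text tells. Shifts and turns lie within -1 to 1; 1 stands for 0.02 m of shift or 0.12 rad of turn. Its arguments: {"type":"object","properties":{"slide":{"type":"array"},"spin":{"type":"array"},"jaw":{"type":"number"},"force":{"type":"number"}},"required":["slide","spin"]}

```bash
ls; mkdir -p pics; python3 - <<'E'
from cell import arm, viewer
import cv2,numpy as np
s=arm.state();print(s['time'],s['eef_pos'],s['eef_rot'],s['gripper_width'])
for c in ['scene','side']:
    im=viewer.read_camera(c);cv2.imwrite(f'pics/{c}0.png',im[:,:,::-1])
    m=viewer.camera_model(c);print(c,np.round(m['camera_matrix'],1).tolist(),np.round(m['R'],3).tolist(),np.round(m['t'],3).tolist())
    for q in ['rack','keeper_pivot','keeper_push','bin_orange_rim','bin_white_1_rim','velocity_stack','throttle_tube','pry_bar','bearing','jar','screwdriver']:
        for d in viewer.landmark_of(q,c)[:3]:
            print(q,round(d['conf'],2),np.round(np.array(d['position'])*[640,400],1))
print(arm.state()['time'])
E
```

```text
pics
0.0 [ 0.17451867 -0.65141609  0.22168367] [-3.13975913e+00  1.43286795e-04  2.61810991e-01] 0.08765356007434941
scene [[415.2, 0.0, 315.1], [0.0, 415.2, 195.9], [0.0, 0.0, 1.0]] [[-0.364, 0.931, 0.016], [0.619, 0.255, -0.743], [-0.696, -0.261, -0.669]] [0.173, -0.231, 1.537]
rack 0.93 [288.6 263.8]
keeper_pivot 0.7 [368.1 247.2]
keeper_push 0.76 [292.5 201.9]
bin_orange_rim 0.79 [297.8 218.9]
velocity_stack 0.65 [482.3 258.7]
throttle_tube 0.72 [176.  214.3]
pry_bar 0.65 [317.8 213.1]
bearing 0.54 [423.8 225.4]
jar 0.92 [452.4 294.6]
screwdriver 0.7 [202.1 172.3]
side [[407.9, 0.0, 318.1], [0.0, 407.9, 210.4], [0.0, 0.0, 1.0]] [[-0.89, -0.455, -0.02], [-0.289, 0.599, -0.746], [0.351, -0.659, -0.665]] [0.458, 0.255, 0.911]
rack 0.77 [273.  234.3]
keeper_pivot 0.6 [232.8 245.4]
keeper_pivot 0.17 [294.5 181.1]
keeper_push 0.85 [302.9 198.2]
keeper_push 0.51 [271.9 197.1]
bin_orange_rim 0.87 [273.  195.6]
bin_white_1_rim 0.68 [294.6 178.4]
throttle_tube 0.95 [344.6 161.2]
pry_bar 0.69 [349.8 254.5]
bearing 0.67 [311.4 363.3]
jar 0.65 [195.  365.1]
screwdriver 0.83 [411.8 171.5]
1.2
```

View pics/scene0.png

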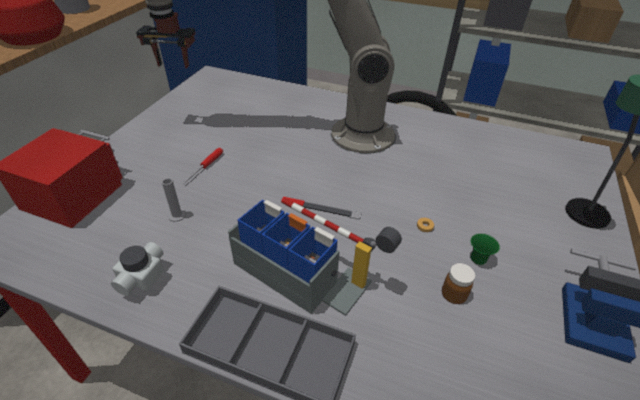

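View pics/side0.png

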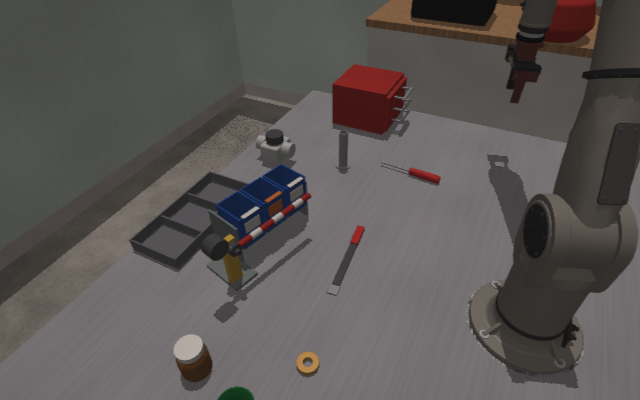

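The scene view shows three blue bins, with the orange tag on the middle one at about (298,222). The bar runs from (285,201) to the pivot at (368,247), with the weight and yellow post on its right. The side view agrees, with the orange tag at (275,203) and the bar from (308,198) to (237,245).

```bash
cat > h.py <<'E'
import numpy as np
from cell import arm, viewer
from scipy.optimize import least_squares
def P(c):
    m=viewer.camera_model(c);return m['camera_matrix'],m['R'],np.array(m['t'])
def proj(M,X): 
    K,R,t=M;p=K@(R@X+t);return p[:2]/p[2]
def onz(M,px,z):
    K,R,t=M;d=R.T@np.linalg.inv(K)@[*px,1];o=-R.T@t;return o+d*(z-o[2])/d[2]
E
python3 - <<'E'
from h import *
S=P('scene');D=P('side')
obs={'rack':((288.6,263.8),(273,234.3),(0,0,0)),'pivot':((368.1,247.2),(232.8,245.4),None),'push':((292.5,201.9),(302.9,198.2),None),'rim':((297.8,218.9),(273,195.6),(-.03,0,.15))}
for k,(a,b,_) in obs.items():
    r=least_squares(lambda X:np.r_[proj(S,X)-a,proj(D,X)-b],[.7,0,.1]);print(k,r.x.round(4),r.fun.round(1))
# rack fit: x,y,yaw ; pivot y offset unknown
def f(p):
    x,y,w,py=p;c,s=np.cos(w),np.sin(w);R=np.array([[c,-s,0],[s,c,0],[0,0,1]]);T=lambda v:R@np.array(v)+[x,y,0]
    L={'rack':(0,0,0),'pivot':(-.075,py,.13),'push':(-.075,py-.23,.13),'rim':(-.03,0,.15)}
    return np.concatenate([np.r_[proj(S,T(L[k]))-obs[k][0],proj(D,T(L[k]))-obs[k][1]] for k in L])
r=least_squares(f,[.7,0,0,.15],loss='soft_l1',f_scale=2);print(r.x,f(r.x).round(1))
for n,z,a,b in [('tube',0,(176,214.3),(344.6,161.2)),('pry',0,(317.8,213.1),(349.8,254.5)),('bearing',0,(423.8,225.4),(311.4,363.3)),('jar',0,(452.4,294.6),(195,365.1)),('driver',0,(202.1,172.3),(411.8,171.5))]:
    print(n,onz(S,a,z).round(3),onz(D,b,z).round(3))
E
```

```text
rack [ 0.657  -0.0027 -0.0032] [ 0.3  0.3  0.3 -0.3]
pivot [0.6376 0.1868 0.1325] [-2.1 -2.1 -1.9  2.1]
push [ 0.5706 -0.0286  0.1373] [-0.5 -0.7 -0.5  0.7]
rim [0.6341 0.0125 0.1522] [-0.9 -1.2 -0.9  1.2]
[ 0.65919764  0.00110124 -0.30217672  0.17124322] [ 1.2  0.6 -1.2 -0.5 -2.3 -1.1 -2.1  2.8 -1.9  0.8  0.6  2.  -1.3 -1.8
  0.9  1.7]
tube [ 0.616 -0.38   0.   ] [ 0.62  -0.408  0.   ]
pry [ 0.454 -0.    -0.   ] [ 0.432 -0.023  0.   ]
bearing [0.386 0.299 0.   ] [0.381 0.291 0.   ]
jar [0.595 0.408 0.   ] [0.598 0.404 0.   ]
driver [ 0.42  -0.417  0.   ] [ 0.396 -0.449  0.   ]
```

Call:
{"fn": "step_arm", "kwargs": {"slide": [[0,0,0],[0,0,0],[0,0,0],[0,0,0],[0,0,0],[0,0,0],[0,0,0],[0,0,0],[0,0,0]], "spin": [-1,-1,-1,-1,-1,-1,-1,-1,-0.39], "jaw": 0}}

```text
time: 2.1
eef_pos: [0.1746, -0.6521, 0.2227]
eef_rot: [3.142, -0.0, 1.272]
ft_force: [-0.1, -0.5, -0.6]
gripper_width: 0.0441
grasp_force: 0.0
```

Call:
{"fn": "step_arm", "kwargs": {"slide": [[1,0.27,0],[1,0.27,0],[1,0.27,0],[1,0.27,0],[1,0.27,0],[1,0.27,0],[1,0.27,0],[1,0.27,0],[1,0.27,0],[1,0.27,0],[1,0.27,0],[1,0.27,0],[1,0.27,0],[1,0.27,0],[1,0.27,0],[1,0.27,0],[1,0.27,0],[1,0.27,0],[1,0.27,0],[1,0.27,0]], "spin": [0,0,0,0,0,0,0,0,0,0,0,0,0,0,0,0,0,0,0,0]}}

```text
time: 4.1
eef_pos: [0.3973, -0.3013, 0.2228]
eef_rot: [3.141, 0.0, 1.269]
ft_force: [-0.5, -0.6, -1.4]
gripper_width: 0.0438
grasp_force: 0.0
```

Call:
{"fn": "step_arm", "kwargs": {"slide": [[1,0.27,0],[1,0.27,0],[1,0.27,0],[1,0.27,0],[1,0.27,0],[1,0.27,0],[1,0.27,0],[1,0.27,0],[1,0.27,0],[1,0.27,0],[0,0,0],[0,0,0]], "spin": [0,0,0,0,0,0,0,0,0,0,0,0]}}

```text
time: 5.3
eef_pos: [0.5077, -0.1276, 0.2226]
eef_rot: [-3.141, 0.0, 1.269]
ft_force: [0.6, -1.0, -0.8]
gripper_width: 0.0439
grasp_force: 0.0
```

Now a close look before straddling the bar.

```bash
python3 - <<'E'
from h import *
import cv2
W=P('wrist');im=viewer.read_camera('wrist');cv2.imwrite('pics/w1.png',im[:,:,::-1])
o=np.array([.6592,.0011,0]);ex=np.array([.9547,-.2976,0]);ey=np.array([.2976,.9547,0])
for q,z in [('keeper_pivot',.13),('keeper_push',.13),('bin_orange_rim',.15),('bin_white_1_rim',.15),('rack',0)]:
    for d in viewer.landmark_of(q,'wrist')[:3]:
        p=np.array(d['position'])*[640,400];X=onz(W,p,z);print(q,round(d['conf'],2),p.round(1),X.round(4),'rack',((X-o)@ex).round(4),((X-o)@ey).round(4))
for n,v in [('bar end',(-.075,-.079,.13)),('push',(-.075,-.059,.13)),('rim',(-.03,0,.15))]:
    print(n,proj(W,o+v[0]*ex+v[1]*ey+[0,0,v[2]]).round(1))
s=arm.state();X=s['eef_pos'];print('tcp rack',((X-o)@ex).round(4),((X-o)@ey).round(4))
E
```

```text
keeper_push 0.73 [354.4  79.5] [ 0.5688 -0.0324  0.13  ] rack -0.0763 -0.0589
bin_orange_rim 0.5 [357.3  76.1] [ 0.5686 -0.0325  0.15  ] rack -0.0765 -0.059
bin_white_1_rim 0.77 [416.9  98.4] [ 0.6097 -0.0624  0.15  ] rack -0.0284 -0.0754
bar end [355.  104.5]
push [355.9  79.7]
rim [424.8 -12.1]
tcp rack -0.1063 -0.1686
```

View pics/w1.png

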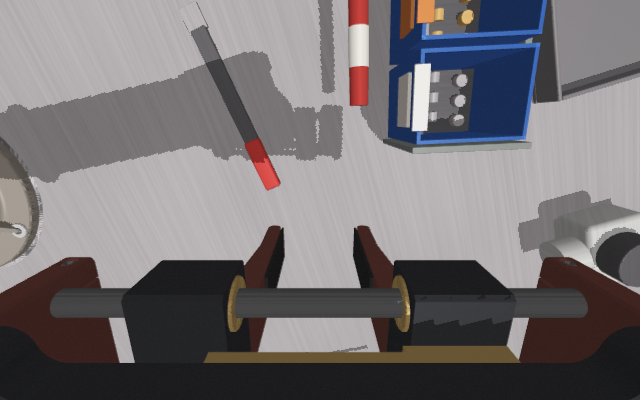

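The wrist view confirms the fit: the bar end is at (358,105) against a predicted (355,104), and the white bin rim is at (417,98). The bar is parallel to the tool axis. Next I straddle the bar.

Call:
{"fn": "step_arm", "kwargs": {"slide": [[0.95,0.27,0],[0.95,0.27,0],[0.95,0.27,0],[0.95,0.27,0],[0.95,0.27,0],[0.95,0.27,0],[0,0,0],[0,0,0.7],[0,0,0.7],[0,0,0.7],[0,0,0.7],[0,0,0.7],[0,0,0.7],[0,0,0.7],[0,0,0.7],[0,0,0],[0,0,0]], "spin": [0,0,0,0,0,0,0,0,0,0,0,0,0,0,0,0,0]}}

```text
time: 7.3
eef_pos: [0.5728, -0.0281, 0.1105]
eef_rot: [-3.141, -0.0, 1.269]
ft_force: [0.7, 0.2, 0.4]
gripper_width: 0.0438
grasp_force: 0.0
```

Call:
{"fn": "step_arm", "kwargs": {"slide": [[0,0,0],[0,0,0],[0,0,0],[0,0,0],[0,0,0],[0,0,0],[0,0,0],[0,0,0]], "spin": [0,0,0,0,0,0,0,0], "jaw": -1, "force": 8}}

```text
time: 8.1
eef_pos: [0.5737, -0.0284, 0.1111]
eef_rot: [3.14, -0.0, 1.268]
ft_force: [3.5, -1.6, 1.6]
gripper_width: 0.0158
grasp_force: 8.0
```

The opening reads 15.8 mm, so the bar is held. I lift it along its arc.

Call:
{"fn": "step_arm", "kwargs": {"slide": [[0.02,0,-0.49],[0.02,0,-0.49],[0.13,0,-0.97],[0.21,0,-0.96],[0.3,0,-0.94],[0.38,0,-0.91],[0.45,0,-0.87],[0.53,0,-0.83],[0,0,0]], "spin": [0,0,0,0,0,0,0,0,0]}}

```text
time: 9.0
eef_pos: [0.5843, 0.0121, 0.2415]
eef_rot: [-3.141, 0.001, 1.271]
ft_force: [-1.7, -1.2, 2.1]
gripper_width: 0.0161
grasp_force: 8.0
```

Call:
{"fn": "step_arm", "kwargs": {"slide": [[0.6,0,-0.78],[0.67,0,-0.72],[0.73,0,-0.66],[0.78,0,-0.6],[0.83,0,-0.53],[0.87,0,-0.45],[0.91,0,-0.37],[0.94,0,-0.29],[0.96,0,-0.21],[0,0,0],[0,0,0]], "spin": [0,0,0,0,0,0,0,0,0,0,0]}}

```text
time: 10.1
eef_pos: [0.6221, 0.1547, 0.33]
eef_rot: [-3.129, 0.001, 1.275]
ft_force: [-14.8, 5.5, 1.8]
gripper_width: 0.0166
grasp_force: 8.0
```

Call:
{"fn": "step_arm", "kwargs": {"slide": [[0,0,0],[0,0,0],[0,0,0],[0,0,0],[0,0,0],[0,0,0],[-0.5,0,0],[-1,0,0],[-1,0,0],[-1,0,0],[-1,0,0],[-1,0,0],[-1,0,0],[-1,0,0],[-1,0,0],[-0.5,0,0],[0,0,0],[0,0,0],[0,0,0],[0,0,0]], "spin": [0,0,0,0,0,0,0,0,0,0,0,0,0,0,0,0,0,0,0,0], "jaw": 0}}

```text
time: 12.1
eef_pos: [0.5749, -0.0207, 0.3321]
eef_rot: [-3.142, -0.0, 1.27]
ft_force: [0.0, 0.1, -0.2]
gripper_width: 0.0439
grasp_force: 0.0
```

```bash
python3 - <<'E'
from h import *
import cv2
im=viewer.read_camera('scene');cv2.imwrite('pics/s2.png',im[:,:,::-1])
o=np.array([.6592,.0011,0]);ex=np.array([.9547,-.2976,0]);ey=np.array([.2976,.9547,0])
S=P('scene')
for th in (1.4,1.75):
    print(th,proj(S,o-.074*ex+(.171-.25*np.cos(th))*ey+[0,0,.13+.25*np.sin(th)]).round(1))
for q in ['keeper_push','keeper_pivot']:
    for d in viewer.landmark_of(q,'scene')[:2]: print(q,round(d['conf'],2),np.array(d['position'])*[640,400])
X=arm.state()['eef_pos'];print('tcp rack',((X-o)@ex).round(4),((X-o)@ey).round(4),X[2])
E
```

```text
1.4 [359.6 152.4]
1.75 [398.5 170.4]
keeper_push 0.6 [399.872 172.6  ]
keeper_pivot 0.86 [367.104 248.48 ]
tcp rack -0.0738 -0.0465 0.3319930165927666
```

View pics/s2.png

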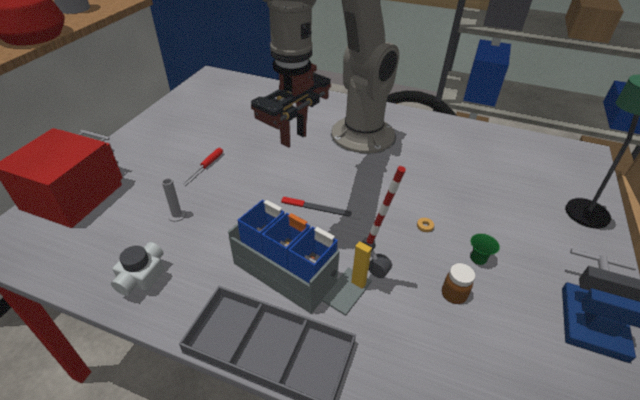

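The bar stands raised on its stop: its tip is at (402,170), matching the prediction of (398,170) for 1.75 rad. Next I shut the fingers and go into the orange bin.

Call:
{"fn": "step_arm", "kwargs": {"slide": [[0.4,0.72,0],[0.4,0.72,0],[0.4,0.72,0],[0.4,0.72,0],[0.4,0.72,0],[0.4,0.7,0],[0,0,0.95],[0,0,0.95],[0,0,0.95],[0,0,0.95],[0,0,0.95],[0,0,0.95],[0,0,0.95],[0,0,0.95],[0,0,0],[0,0,0]], "spin": [0,0,0,0,0,0,0,0,0,0,0,0,0,0,0,0], "jaw": -1}}

```text
time: 13.85
eef_pos: [0.6712, -0.0015, 0.1802]
eef_rot: [-3.141, -0.0, 1.269]
ft_force: [0.3, -0.1, 0.9]
gripper_width: 0.0005
grasp_force: 0.0
```

```bash
python3 - <<'E'
from h import *
import cv2
im=viewer.read_camera('wrist');cv2.imwrite('pics/w3.png',im[:,:,::-1])
o=np.array([.6592,.0011,0]);ex=np.array([.9547,-.2976,0]);ey=np.array([.2976,.9547,0])
W=P('wrist')
print('rim corners pred',[proj(W,o+x*ex+y*ey+[0,0,.15]).round(0).tolist() for x,y in [(-.03,-.036),(-.03,.036),(.06,-.036),(.06,.036)]])
for q in ['bin_orange_rim']:
    for d in viewer.landmark_of(q,'wrist')[:2]:
        p=np.array(d['position'])*[640,400];X=onz(W,p,.15);print(q,round(d['conf'],2),p.round(),((X-o)@ex).round(4),((X-o)@ey).round(4))
X=arm.state()['eef_pos'];print('tcp rack',((X-o)@ex).round(4),((X-o)@ey).round(4),X[2],arm.state()['gripper_width'])
E
```

```text
rim corners pred [[264.0, 271.0], [259.0, 180.0], [379.0, 271.0], [386.0, 180.0]]
bin_orange_rim 0.62 [263. 227.] -0.0286 0.0006
tcp rack 0.0129 0.0014 0.1813818965617571 -4.233052073189601e-05
```

View pics/w3.png

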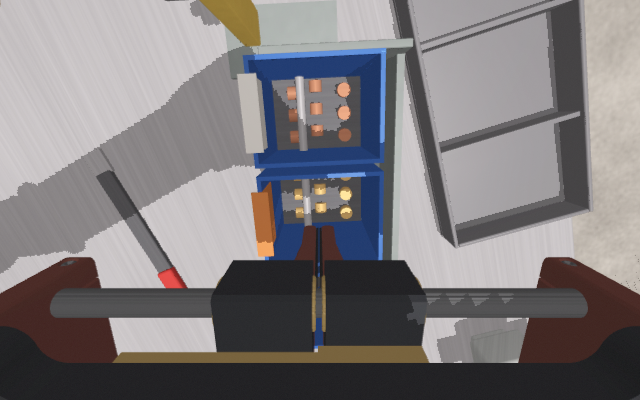

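The fingers are centred over the orange bin: the tag is at (263,227) and the mouth spans columns 262–382, as predicted. I go down inside and push towards the robot.

Call:
{"fn": "step_arm", "kwargs": {"slide": [[0,0,0.65],[0,0,0.65],[0,0,0.65],[0,0,0.65],[0,0,0.65],[0,0,0.65],[0,0,0],[0,-0.5,0],[0,-0.4,0],[0,-0.3,0],[0,-0.3,0]], "spin": [0,0,0,0,0,0,0,0,0,0,0]}}

```text
time: 15.05
eef_pos: [0.6423, 0.0075, 0.1028]
eef_rot: [3.14, -0.0, 1.269]
ft_force: [1.8, -0.4, 0.3]
gripper_width: 0.0006
grasp_force: 0.5
```

Call:
{"fn": "step_arm", "kwargs": {"slide": [[0,-0.25,0],[0,-0.25,0],[0,-0.25,0],[0,-0.25,0],[0,-0.25,0],[0,-0.25,0],[0,-0.25,0],[0,-0.25,0],[0,0,0],[0,0,0]], "spin": [0,0,0,0,0,0,0,0,0,0]}}

```text
time: 16.05
eef_pos: [0.6041, 0.0192, 0.1021]
eef_rot: [-3.141, 0.0, 1.269]
ft_force: [0.2, 0.0, 0.4]
gripper_width: 0.0007
grasp_force: 0.0
```

```bash
python3 - <<'E'
from h import *
import cv2
ims=[viewer.read_camera(c)[130:330,180:440] for c in ('scene','side')]
cv2.imwrite('pics/s4.png',cv2.resize(np.hstack(ims),None,fx=1.5,fy=1.5)[:,:,::-1])
o=np.array([.6592,.0011,0]);ex=np.array([.9547,-.2976,0])
X=arm.state()['eef_pos'];print('tcp rack x',((X-o)@ex).round(4),X[2])
E
```

```text
tcp rack x -0.0576 0.1020358234465865
```

View pics/s4.png

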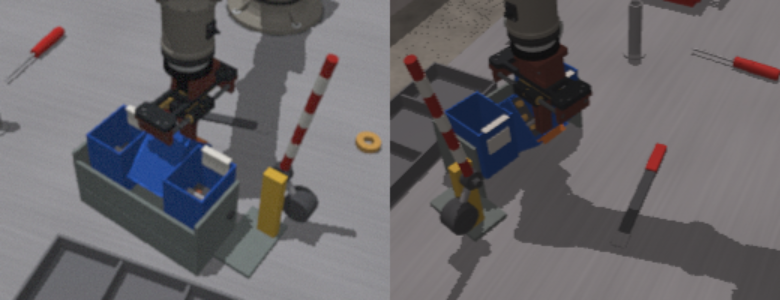

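The orange bin is tipped forward and no longer presses on the fingers, and the bar is still up. I withdraw straight up and clear.

Call:
{"fn": "step_arm", "kwargs": {"slide": [[0,0,-0.5],[0,0,-0.8],[0,0,-1],[0,0,-1],[0,0,-1],[0,0,-1],[0,0,-1],[0,0,-1],[0,0,-1],[-1,0,0],[-1,0,0],[-1,0,0],[-1,0,0],[-1,0,0],[-1,0,0],[-1,0,0],[-1,0,0],[-1,0,0],[0,0,0],[0,0,0]], "spin": [0,0,0,0,0,0,0,0,0,0,0,0,0,0,0,0,0,0,0,0]}}

```text
time: 18.15
eef_pos: [0.5511, -0.1522, 0.2691]
eef_rot: [3.14, -0.001, 1.268]
ft_force: [0.0, -0.3, 0.6]
gripper_width: 0.0007
grasp_force: 0.0
```

```bash
python3 - <<'E'
from h import *
import cv2
ims=[viewer.read_camera(c)[130:330,180:440] for c in ('scene','side')]
cv2.imwrite('pics/s5.png',cv2.resize(np.hstack(ims),None,fx=1.5,fy=1.5)[:,:,::-1])
o=np.array([.6592,.0011,0]);ex=np.array([.9547,-.2976,0])
for c in('scene','side'):
  for a in(.5,.85): print(c,a,proj(P(c),o+ex*(-.03*np.cos(a)-.08*np.sin(a))+[0,0,.07+.08*np.cos(a)-.03*np.sin(a)]).round(1))
  for d in viewer.landmark_of('bin_orange_rim',c)[:1]: print(d['conf'],np.array(d['position'])*[640,400])
E
```

```text
scene 0.5 [305.8 216.4]
scene 0.85 [309.6 220.3]
0.81 [308.288 219.48 ]
side 0.5 [283.9 210.8]
side 0.85 [288.7 221. ]
0.88 [285.12 216.32]
```

View pics/s5.png

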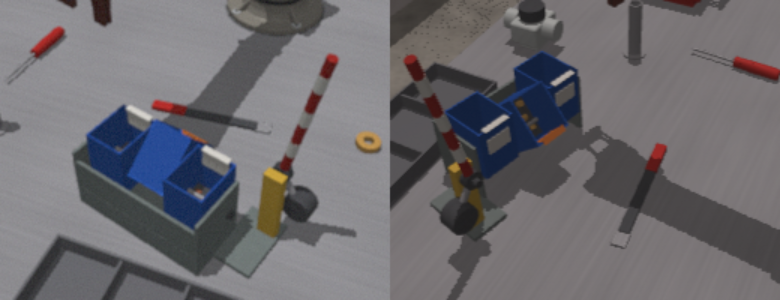

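The orange bin stays tipped open, with its rim at (308,219) against a prediction of (310,220). The bar is up, the white bins are shut and the loose things have not moved.

```bash
python3 -c "
from cell import arm
print(arm.close_job())"
```

```text
the job is handed in; nothing more can be done
None
```

The keeper bar is resting raised on its stop and the orange-tagged bin is tipped fully open; the white-tagged bins and the loose things look undisturbed, and the job was handed in at about 18 s.

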